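# Tidy the jar lane and hold the spring pusher back for loading

### The arm

A 6-joint arm with a two-finger parallel gripper is mounted at the origin on the work surface. World frame = base frame: x ahead of the robot, y to its left, z up, the work surface at z = 0. Lengths are in m, angles in rad, forces in N, time in s.
With the tool pointing down it reaches from about 0.25 to 0.8 m from the base axis. Payload 3.9 kg.
Tool frame: the origin (TCP) lies at the very end of the fingers, on their centre line; the grasp point (between the pads) lies 19 mm behind it (r.grip_point_offset is the distance from the TCP to the grasp point, in m); z points along the fingers, y is the line along which they close (so a half turn about z gives the same grasp; the last joint's range is limited). The gripper opens to 85 mm and grips with 20 to 120 N. Pads are 22 mm wide; open, the fingers measure 114 mm over their backs; the gripper's body (76 mm by 85 mm) begins 54 mm behind the grasp point. The pads swing forward as they close: fully open they stand 13 mm farther back than shut.
Start: joints at [-1.334, 0.26, -0.138, 1.173, 0, 1.571], TCP at [0.123, -0.51, 0.231] pointing down, gripper open.
Joint ranges: [-2.78, 2.78], [-0.83, 1.72], [-1.28, 1.37], [-1.9, 2.12], [-1.57, 1.48], [-3.14, 3.14]. Speed limits (rad/s): [2.57, 2.57, 3.14, 3.14, 3.14, 3.14].

### API

Orientations are given as a unit quaternion [w, x, y, z].
In Python, from workcell import r gives the robot as it stands.
- The arm moves only by the tool move_arm, never from a script. Its argument "increments" is one flat list of numbers, 7 for each row, row after row: the turn, a rotation vector about the tool's x, y, z in degrees, then the shift along the tool's x, y, z in mm, then the opening, from 0 (shut) to 1 (fully open). In form: [ax, ay, az, x, y, z, fingers, ax, ay, az, x, y, z, fingers, ...]. A call has 1 to 20 rows; each row is the pose to reach, as a shift and turn from the pose commanded when the call began, along the tool's axes at that moment; what a row does not reach only later rows make up. A row lasts 1/12 s, in which the tool goes at most 41.7 mm and 7.16 degrees, less where a joint would pass 70% of its speed; a pose out of reach is approached as far as the arm can. A call with a gripper value outside its range is refused whole. The fingers move at their own pace and stop on an object; "force" is the grip in N (left out, the last holds). Time passes only in rows, so rows that repeat a pose let the fingers close. It gives the time, the measured TCP pose, the force, the opening and the grip force at its end, in the units of the state.
- r.get_state(): the state, without advancing time (a new reading comes with each control period).
- r.capture(name): name is "scene" or "top" or "wrist"; returns the picture (384x512x3 uint8, red, green, blue); there is no depth.
- r.get_calibration(name): a dict with "camera_matrix" (3x3 intrinsics, pixels), "view" (4x4, takes a point from world to camera coordinates). Camera axes: x right, y down, z forward; pixel columns grow to the right and rows downward; lengths in m; the calibration is good to about 2 mm. A picture is of the moment at which its call begins: read the wrist's pose just before it. get_calibration takes no time and is no camera call; for the wrist camera it gives the pose at the moment of the call.
- r.sign_off(): hands the job in; it is judged then, once.
The state is a dict: "time": time; "qpos": joint angles; "joint_vel": joint speeds; "joint_efforts": joint torques, N m; "tcp_pos": TCP position; "tcp_rot": TCP orientation; "ft_force": force on the tool from outside, world axes, zero at the start; "torque": the same for the moment, N m; "finger_gap": finger opening in m; "gripper_force": force on a finger pad.
Only numpy, scipy, OpenCV 4.12 (cv2) and the standard library are available. Lean on these libraries where they do the work, as an engineer would, in place of code of your own. Each camera call takes 0.05 s, during which the arm holds its last target. There are 200 camera calls.

### The job

One jam jar has fallen over in the lane of jars: stand it upright again in the gap it fell in, in line with its neighbours, and let go of it. Then take the yellow grip of the spring pusher, pull it away from the jars until its yellow pointer is level with the white line on the red clip, and finish while still holding it there, so that a colleague can drop more jars in. Leave the other jars, the can, the tape roll and the carton where they are.

Things in the scene. Friction and masses are not known exactly. Their poses are not given: they have to be found in the camera images.
- lane (a point): point on top of the lane tray, a fixed white plate, 150 mm wide (x) and 545 mm long (y; 280 mm to -y, 265 to +y of here), 8 mm thick; z up. The lane's centre line is this y axis: jar places at y -225, -133, -41 and 51 mm, each within 3 mm; the fallen jar is at one of the two middle ones. A 22 mm high stop closes the -y end, the long sides have no walls; pusher at the +y end
- fallen_center (a point): centre (half-way up) of the fallen jam jar: dark red, eight-sided, 52 mm across flats, 78 mm tall, 0.14 to 0.22 kg, brass lid (49 mm diameter) at its +z end. It lies on a flat side across the lane, two flat sides upright, lid towards the lane's +x within 0.15 rad (the far side from the robot), about 32 mm free to the jars on either side. Standing, z is up and the centre 39 mm above the tray
- jar_a_center (a point): standing jam jar like the fallen one, 52 mm across the flats, 78 mm tall; its centre. A neighbour that stays as it is
- jar_b_center (a point): standing jam jar like the fallen one, 52 mm across the flats, 78 mm tall; its centre. A neighbour that stays as it is
- jar_c_center (a point): standing jam jar like the fallen one, 52 mm across the flats, 78 mm tall; its centre. A neighbour that stays as it is
- pusher_grip (a point): middle of the graspable part of the pusher's yellow upright fin, 14 mm thick along the lane (y), 34 mm wide across it (x), its top 18 mm above this point, the flat black carriage 38 mm below it. Axes as the lane's. The pusher's blue blade stands to -y, its top 20 mm above this point, with 47 mm free between blade and fin; nothing behind the fin
- pointer (a point): tip of the yellow pointer that sticks out from the pusher's carriage on the lane's -x side; level with the grip along y, and moves with it
- mark (a point): middle of the white line on the top of the red clip (18 x 12 x 12 mm) fixed on the tray's -x edge, beside the pusher's path; axes as the lane's. The pointer is on the mark when both have the same y in the lane's frame
- pusher (a joint): how far the pusher is pulled along the lane's +y, m: 0 at rest, 0.105 at the end stop. A spring always draws it back: about 5 N at 0, rising by 1 N each 10 mm. The mark lies somewhere between 0.05 and 0.09
- can_center (a point): centre of a food can, 66 mm diameter, 100 mm tall, standing on the table; leave alone
- tape_center (a point): centre of a roll of brown tape lying flat, 90 mm diameter, 24 mm high; leave alone
- carton_center (a point): centre of an orange carton 50 x 90 x 70 mm standing on the table; leave alone

How it is judged:
By the outcome, as a careful person would: the job done as asked, in the order asked, and still so for the second after the job is handed in, while the arm keeps its last pose, push and grip.
It also fails if it takes over 54 s, if anything falls off the work surface, if the arm or the gripper's body presses on something with over 40 N, if the wrist force passes 120 N, or if a joint passes its speed limit or range.

## Working session

There is one attempt and no reset: what is moved stays moved. The work goes in short steps, Python scripts to look and compute and a tool call to move; the robot and the scene stay as the last step left them, time stands still between calls to the robot, and variables do not carry over. Pictures are saved under pics/ and viewed, at most 10 in all, crops included, and the job is handed in when it is done.

Besides the shell and the picture viewer there is one more tool, called as a command line: name --argument value ..., lists and objects as JSON in quotes. move_arm: Moves the arm, as the interface text tells. Its arguments: {"type":"object","properties":{"increments":{"type":"array","items":{"type":"number"}},"force":{"type":"number"}},"required":["increments"]}

```bash
mkdir -p pics; ls; python3 - <<'E'
from workcell import r
import cv2,numpy as np
np.set_printoptions(precision=4,suppress=True)
a=[r.capture(n) for n in("scene","top")]
for n,i in zip(("scene","top"),a):
    cv2.imwrite(f"pics/{n}0.png",i[:,:,::-1]);print(r.get_calibration(n))
s=r.get_state();print(s)
E
```

```text
pics
{'camera_matrix': array([[364.3876,   0.    , 259.3658],
       [  0.    , 364.3876, 191.9245],
       [  0.    ,   0.    ,   1.    ]]), 'view': array([[-0.1315,  0.9912,  0.0166,  0.0338],
       [ 0.7295,  0.1081, -0.6754, -0.2859],
       [-0.6712, -0.0767, -0.7373,  1.4494],
       [ 0.    ,  0.    ,  0.    ,  1.    ]])}
{'camera_matrix': array([[434.1692,   0.    , 258.5323],
       [  0.    , 434.1692, 195.9301],
       [  0.    ,   0.    ,   1.    ]]), 'view': array([[ 0.02  , -0.9998, -0.0057,  0.0343],
       [-0.9974, -0.0195, -0.0689,  0.4876],
       [ 0.0688,  0.007 , -0.9976,  1.5494],
       [ 0.    ,  0.    ,  0.    ,  1.    ]])}
{'time': 0.1, 'qpos': array([-1.334 ,  0.2606, -0.1393,  1.1727, -0.    ,  1.5708]), 'joint_vel': array([ 0.0009, -0.0026,  0.0032,  0.    , -0.0003, -0.0015]), 'joint_efforts': array([ -0.0005, -40.6509,  25.4527,   0.0101,   0.0001,   0.    ]), 'tcp_pos': array([ 0.123 , -0.5097,  0.2305]), 'tcp_rot': array([-0.0009,  0.993 ,  0.1181, -0.0001]), 'ft_force': array([-0.5259, -0.1854,  0.4255]), 'torque': array([ 0.0114, -0.0024,  0.0061]), 'gripper_force': 0.0, 'finger_gap': 0.0853818227713992}
```

View pics/scene0.png

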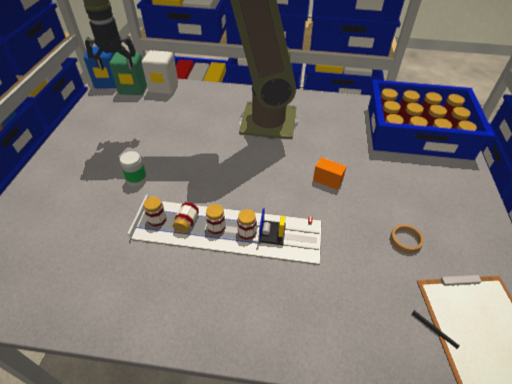

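View pics/top0.png

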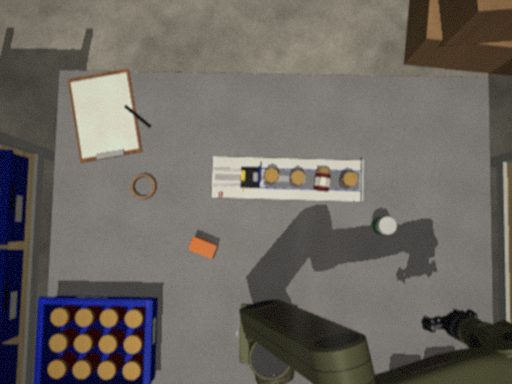

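The scene view shows the fallen jar at (186,217), second from the -y end, with its lid towards the camera (+x). The top view shows the jar at (322,178), the tray spanning columns 213-363 and rows 157-201, the pusher fin near (245,177) and the clip at (220,194).

```bash
cat > h.py <<'E'
from workcell import r
import cv2,numpy as np
from scipy.spatial.transform import Rotation as R
np.set_printoptions(precision=4,suppress=True)
def ray(c,px):
    K,V=c["camera_matrix"],c["view"]; d=V[:3,:3].T@np.linalg.solve(K,[*px,1]); return -V[:3,:3].T@V[:3,3],d
def onz(c,px,z):
    o,d=ray(c,px); return o+d*(z-o[2])/d[2]
def proj(c,p):
    q=c["view"][:3,:3]@np.asarray(p)+c["view"][:3,3]; q=c["camera_matrix"]@q; return q[:2]/q[2]
def tri(obs): # [(cal,px),...]
    A=0;b=0;rays=[ray(*o) for o in obs]
    for o,d in rays:
        d=d/np.linalg.norm(d);P=np.eye(3)-np.outer(d,d);A=A+P;b=b+P@o
    p=np.linalg.solve(A,b); return p,[np.linalg.norm(np.cross(p-o,d/np.linalg.norm(d)))*1000 for o,d in rays]
def tcp():
    s=r.get_state();w=s["tcp_rot"];return s["tcp_pos"],R.from_quat([w[1],w[2],w[3],w[0]])
def delta(p,Rt): # shift mm and turn deg in tool axes to reach pose
    p0,R0=tcp(); return R0.inv().apply(np.array(p)-p0)*1000,(R0.inv()*Rt).as_rotvec(degrees=True)
E
python3 - <<'E'
from h import *
S=r.get_calibration("scene");T=r.get_calibration("top")
i=cv2.imread("pics/top0.png");m=cv2.inRange(i,(165,165,165),(255,255,255))
m[:150]=0;m[210:]=0;m[:,:205]=0;m[:,368:]=0
rc=cv2.minAreaRect(cv2.findNonZero(m));print(rc)
B=np.array([onz(T,p,.008) for p in cv2.boxPoints(rc)]);print(B);print(np.linalg.norm(np.diff(B,axis=0),axis=1))
s=cv2.imread("pics/scene0.png");
for n,i,x0,x1,y0,y1 in(("s",s,120,335,185,270),("t",i,205,370,150,208)):
    cv2.imwrite(f"pics/c{n}.png",cv2.resize(i[y0:y1,x0:x1],None,fx=3.7,fy=3.7,interpolation=2))
im=np.vstack([cv2.resize(s[185:270,120:335],(800,316),interpolation=2),cv2.resize(i[150:208,205:370],(800,281),interpolation=2)]);cv2.imwrite("pics/c.png",im)
w=r.get_calibration("wrist");p,Rt=tcp();V=w["view"];print("wristcam in tool",Rt.inv().apply(-V[:3,:3].T@V[:3,3]-p),Rt.inv().apply(V[:3,:3]), w["camera_matrix"])
E
```

```text
((285.7209167480469, 178.5478057861328), (147.69302368164062, 41.206329345703125), 1.5911402702331543)
[[ 0.4798  0.2153  0.008 ]
 [ 0.6307  0.2152  0.008 ]
 [ 0.6259 -0.3234  0.008 ]
 [ 0.4754 -0.3199  0.008 ]]
[0.1509 0.5387 0.1505]
wristcam in tool [ 0.0732 -0.0004 -0.1437] [[-0.0004  1.     -0.0007]
 [-0.9571 -0.0006 -0.2897]
 [-0.2897  0.0005  0.9571]] [[314.9415   0.     250.7178]
 [  0.     314.9415 188.2426]
 [  0.       0.       1.    ]]
```

View pics/c.png

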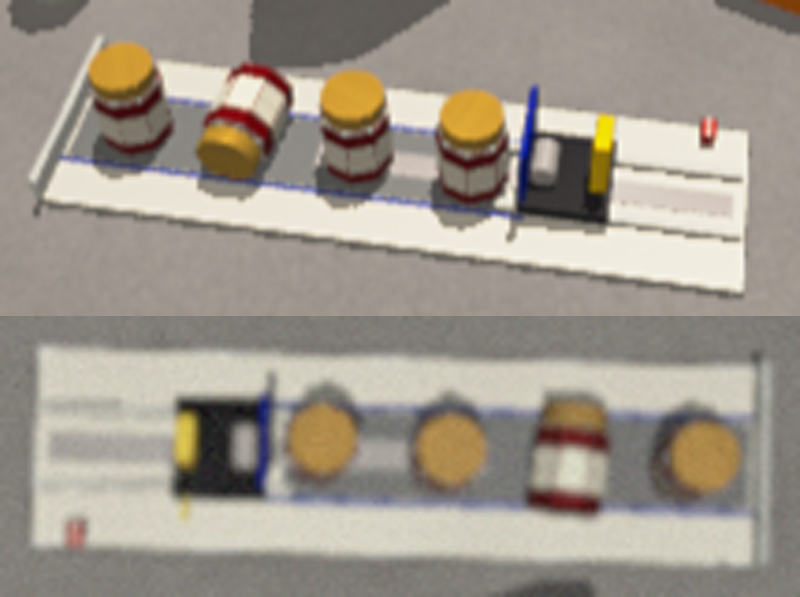

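The crop shows the jar lying across the lane with its lid to +x. Nothing stands near the pusher, and the pointer is well short of the clip. Next I go above the lane for close looks.

```bash
cat >> h.py <<'E'
YAW=-0.0087
def Rtool(a=0,yaw=YAW): # tool tilted by a deg towards lane +x; tool x = lane x when a=0
    return R.from_euler("z",yaw)*R.from_euler("y",-a,degrees=True)*R.from_euler("x",180,degrees=True)
E
python3 - <<'E'
from h import *
print(*delta([.54,-.19,.23],Rtool()));print(*delta([.54,-.05,.23],Rtool()))
T=r.get_calibration("top")
for n,p in dict(jar=(322,178),can=(385,225),grip=(245,177),clip=(220,194)).items(): print(n,onz(T,p,.05))
E
```

```text
[ 480.3691 -213.0014    0.9223] [-0.1012  0.0126 14.0653]
[ 513.2103 -349.0948    1.1638] [-0.1012  0.0126 14.0653]
jar [ 0.5525 -0.1795  0.05  ]
can [ 0.391 -0.402  0.05 ]
grip [0.5508 0.093  0.05  ]
clip [0.4887 0.18   0.05  ]
```

move_arm --increments '[0, 0, 7, 240, -106, 0, 0.75, 0, 0, 14.06, 480, -213, 0, 0.75, 0, 0, 14.06, 480, -213, 0, 0.75, 0, 0, 14.06, 480, -213, 0, 0.75, 0, 0, 14.06, 480, -213, 0, 0.75, 0, 0, 14.06, 480, -213, 0, 0.75, 0, 0, 14.06, 480, -213, 0, 0.75, 0, 0, 14.06, 480, -213, 0, 0.75, 0, 0, 14.06, 480, -213, 0, 0.75, 0, 0, 14.06, 480, -213, 0, 0.75, 0, 0, 14.06, 480, -213, 0, 0.75, 0, 0, 14.06, 480, -213, 0, 0.75, 0, 0, 14.06, 480, -213, 0, 0.75, 0, 0, 14.06, 480, -213, 0, 0.75, 0, 0, 14.06, 480, -213, 0, 0.75, 0, 0, 14.06, 480, -213, 0, 0.75, 0, 0, 14.06, 480, -213, 0, 0.75]'

```text
time: 1.52
tcp_pos: [0.5386, -0.1913, 0.2311]
tcp_rot: [-0.0, 1.0, -0.005, -0.001]
ft_force: [0.5, -0.3, -0.9]
finger_gap: 0.064
gripper_force: 0.0
```

```bash
python3 - <<'E'
from h import *
import pickle
c=r.get_calibration("wrist");i=r.capture("wrist")
pickle.dump(c,open("w1.pkl","wb"));cv2.imwrite("pics/w1.png",i[:,:,::-1]);print(r.get_state()["time"],tcp()[0],tcp()[1].as_matrix(),r.get_state()["qpos"])
print(*delta([.54,-.05,.23],Rtool()))
E
```

```text
1.5667 [ 0.5386 -0.1915  0.2313] [[ 0.9999 -0.0102 -0.0008]
 [-0.0102 -0.9999  0.    ]
 [-0.0008 -0.     -1.    ]] [-0.3414  0.341  -0.0215  1.209  -0.0002  2.8104]
[  -0.0916 -141.4745    1.2658] [-0.0019  0.0438 -0.0887]
```

View pics/w1.png

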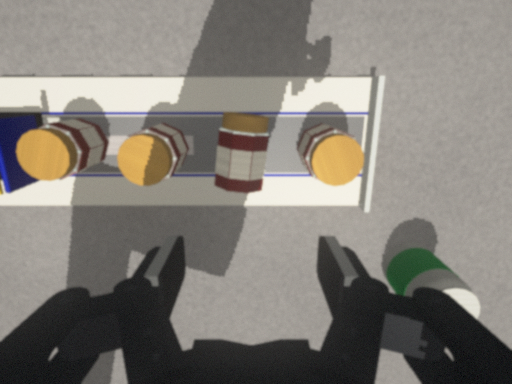

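The wrist view shows the fallen jar with its body from (218,133) to (238,190) and its lid at (245,122). Its neighbours' lids are at (145,160) and (336,158), and the -y stop is at col 373. I take a second view from 80 mm to +y.

move_arm --increments '[0, 0, 0, -10, -40, 0, 0.75, 0, 0, 0, -20, -80, 0, 0.75, 0, 0, 0, -20, -80, 0, 0.75, 0, 0, 0, -20, -80, 0, 0.75, 0, 0, 0, -20, -80, 0, 0.75]'

```text
time: 1.98
tcp_pos: [0.5202, -0.1113, 0.2317]
tcp_rot: [0.0, 1.0, -0.005, 0.0]
ft_force: [0.9, 0.2, 0.3]
finger_gap: 0.0641
gripper_force: 0.0
```

```bash
python3 - <<'E'
from h import *
import pickle
c=r.get_calibration("wrist");i=r.capture("wrist")
pickle.dump(c,open("w2.pkl","wb"));cv2.imwrite("pics/w2.png",i[:,:,::-1]);print(r.get_state()["time"],tcp()[0],r.get_state()["qpos"])
a=cv2.imread("pics/w1.png");b=i[:,:,::-1]
c1=pickle.load(open("w1.pkl","rb"))
# expected location in w2
print(proj(c,[.5525,-.18,.034]),proj(c1,[.5525,-.18,.034]))
x2=int(proj(c,[.5525,-.18,.034])[0])
cr=[cv2.resize(k[95:205,x-60:x+60],None,fx=3.3,fy=3.3,interpolation=cv2.INTER_CUBIC) for k,x in((a,242),(b,x2))]
print("crop x0",182,x2-60)
cv2.imwrite("pics/j.png",np.hstack(cr))
E
```

```text
2.0333 [ 0.5204 -0.1117  0.2317] [-0.2111  0.2716 -0.121   1.1772 -0.0005  2.9406]
[314.1895 132.1211] [240.3151 149.6217]
crop x0 182 254
```

View pics/j.png

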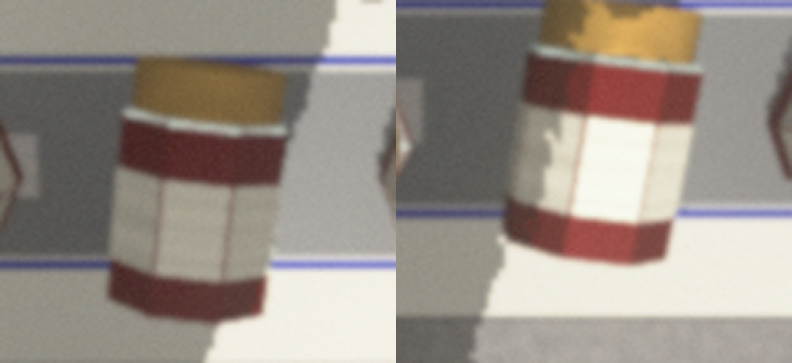

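The crop shows the upper facet clearly. In crop pixels the label corners are, in the left view, (162,178), (229,183), (157,273) and (222,280), and in the right view, (187,112), (260,120), (176,212) and (243,222). The lid end is at (208,62) left and (225,5) right.

```bash
python3 - <<'E'
from h import *
import pickle
c1,c2=[pickle.load(open(f"w{k}.pkl","rb")) for k in(1,2)]
f=lambda p,x0:(p[0]/3.3+x0,p[1]/3.3+95)
L=[(162,178),(229,183),(157,273),(222,280),(153,313),(217,322)];Q=[(187,112),(260,120),(176,212),(243,222),(168,256),(238,264)]
P=[]
for l,q in zip(L,Q):
    p,e=tri([(c1,f(l,182)),(c2,f(q,254))]);P.append(p);print(p,e)
P=np.array(P)
m=P.reshape(3,2,3).mean(1);print(m);d=m[0]-m[2];print("lid dir yaw",np.arctan2(d[1],d[0]))
# tray edges / blue lines in w2 at z=.008, stop
im1=cv2.imread("pics/w1.png").astype(int);im=cv2.imread("pics/w2.png").astype(int)
for nm,im_,c in(("w1",im1,c1),("w2",im,c2)):
  for x in (60,200,300):
    b=im_[:,x,0]-im_[:,x,2];rows=np.where((b>50)&(np.arange(384)<240))[0];print(nm,x,rows,[onz(c,(x,y),.008)[:2] for y in rows[[0,-1]]] if len(rows) else 0)
S=r.get_calibration("scene");T=r.get_calibration("top")
for (x,y) in [(145,160),(336,158)]: print("lid nbr",onz(c1,(x,y),.086))
E
```

```text
[ 0.5582 -0.1715  0.0591] [np.float64(0.5047053061919283), np.float64(0.5047053061920908)]
[ 0.5568 -0.1921  0.0644] [np.float64(0.09322844832047684), np.float64(0.09322844832063074)]
[ 0.5281 -0.1692  0.0601] [np.float64(0.19462103397356448), np.float64(0.19462103397330588)]
[ 0.5255 -0.1896  0.0613] [np.float64(0.27538687464942435), np.float64(0.2753868746494869)]
[ 0.5141 -0.1675  0.0584] [np.float64(0.18016112000695883), np.float64(0.18016112000700582)]
[ 0.5131 -0.1879  0.0653] [np.float64(0.18577738704392044), np.float64(0.1857773870439902)]
[[ 0.5575 -0.1818  0.0618]
 [ 0.5268 -0.1794  0.0607]
 [ 0.5136 -0.1777  0.0618]]
lid dir yaw -0.09249465805235788
w1 60 [113 114] [array([0.5919, 0.0246]), array([0.5908, 0.0248])]
w1 200 [] 0
w1 300 [112 113 174 175] [array([ 0.5902, -0.2476]), array([ 0.5165, -0.2502])]
w2 60 [] 0
w2 200 [95 96] [array([ 0.5919, -0.0554]), array([ 0.5908, -0.0554])]
w2 300 [] 0
lid nbr [ 0.5527 -0.0927  0.086 ]
lid nbr [ 0.5528 -0.2707  0.086 ]
```

```bash
cat >> h.py <<'E'
C=np.array([.5524,-.1813,.034]);JY=-.0925;A0=-25
RG=Rtool(A0,JY)
GP=C+8e-3*np.array([np.cos(JY),np.sin(JY),0]);TG=GP+.019*RG.apply([0,0,1])
CJ=RG.inv().apply(C-TG) # jar centre in tool
RP=Rtool(A0+90)
def place(c): return np.array(c)-RP.apply(CJ)
E
python3 - <<'E'
from h import *
print("above",*delta(TG-.09*RG.apply([0,0,1]),RG));print("grasp TCP",TG,"place TCP",place([.5527,-.182,.0475]))
E
```

```text
above [ 70.415   72.3269 133.4248] [  1.0644 -25.0371   4.639 ]
grasp TCP [ 0.5524 -0.1813  0.0168] place TCP [ 0.5699 -0.1821  0.0475]
```

move_arm --increments '[0.2, -6, 1, 17, 18, 33, 0.75, 0.5, -12, 2.3, 35, 36, 66, 0.75, 0.8, -18.5, 3.5, 53, 54, 100, 0.75, 1.1, -25, 4.6, 70.4, 72.3, 133.4, 0.75, 1.1, -25, 4.6, 70.4, 72.3, 133.4, 0.75, 1.1, -25, 4.6, 70.4, 72.3, 133.4, 0.75, 1.1, -25, 4.6, 70.4, 72.3, 133.4, 0.75]'

```text
time: 2.62
tcp_pos: [0.5892, -0.1846, 0.0937]
tcp_rot: [-0.011, 0.974, -0.045, -0.22]
ft_force: [0.4, -0.2, 2.4]
finger_gap: 0.0639
gripper_force: 0.0
```

```bash
python3 - <<'E'
from h import *
import pickle
c=r.get_calibration("wrist");i=r.capture("wrist");cv2.imwrite("pics/w3.png",i[:,:,::-1])
s=r.get_state();print(s["time"],s["qpos"],s["tcp_pos"]);print(*delta(TG,RG))
E
```

```text
2.6667 [-0.2657  0.8403  0.4361  1.595  -0.0719  2.9833] [ 0.5903 -0.1845  0.0999]
[ 0.3948  0.3797 91.4664] [-0.036  -0.1287  0.0533]
```

View pics/w3.png

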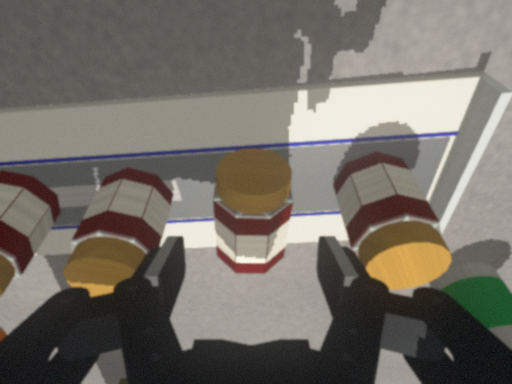

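The jar sits midway between the fingers (col 252; fingers at 184 and 318), clear of its neighbours. I descend and grip.

move_arm --increments '[0, 0, 0, 0, 0, 25, 0.75, 0, 0, 0, 0, 0, 50, 0.75, 0, 0, 0, 0, 0, 72, 0.75, 0, 0, 0, 0, 0, 85, 0.75, 0, 0, 0, 0, 0, 91, 0.75, 0, 0, 0, 0, 0, 91, 0.75, 0, 0, 0, 0, 0, 91, 0.75, 0, 0, 0, 0, 0, 91, 0.4, 0, 0, 0, 0, 0, 91, 0.4, 0, 0, 0, 0, 0, 91, 0.4, 0, 0, 0, 0, 0, 91, 0.4, 0, 0, 0, 0, 0, 91, 0.4, 0, 0, 0, 0, 0, 91, 0.4]' --force 60

```text
time: 3.75
tcp_pos: [0.5542, -0.1805, 0.02]
tcp_rot: [-0.009, 0.976, -0.044, -0.214]
ft_force: [0.6, -0.4, 14.7]
finger_gap: 0.0512
gripper_force: 63.4
```

```bash
python3 - <<'E'
from h import *
s=r.get_state();print(s["time"],s["qpos"],s["tcp_pos"],s["ft_force"]);print(tcp()[0]-TG)
print("lift",*delta(TG+[0,0,.075],RG));print("rot",*delta(place([.5527,-.182,.108]),RP))
E
```

```text
3.75 [-0.273   0.8274  0.1903  1.3582 -0.0763  2.9751] [ 0.5542 -0.1805  0.02  ] [ 0.6379 -0.4085 14.6814]
[0.0018 0.0008 0.0032]
lift [-31.5968   0.9627 -64.525 ] [ 0.0743 -0.3084  0.1239]
rot [-22.4106   0.239  -86.5681] [ 1.797  89.6384 -4.847 ]
```

Grip holds at 51 mm. The tool stands about 3 mm higher than planned, so I update the in-hand offset from the measured pose, then lift and turn.

```bash
python3 - <<'E'
from h import *
p,Rt=tcp();cj=Rt.inv().apply(C-p);cj[1]=0;print(CJ,cj)
lid=Rt.inv().apply([np.cos(JY),np.sin(JY),0]);print("lid in tool",lid)
# exact rotation: jar axes -> upright
Rj=R.from_matrix(np.column_stack([np.cross([0,0,1.],[1,0,0]),[0,0,0],[0,0,0]]) + np.eye(3)*1e-9) if 0 else None
RPn=RP # refine tilt so lid is exactly up
v=RPn.apply(lid);print("lid after RP",v)
open("h.py","a").write(f"\nCJ=np.array({cj.tolist()});LID=np.array({lid.tolist()})\n"
"q=R.align_vectors([[0,0,1]],[RP.apply(LID)])[0];RP=q*RP\n")
E
python3 - <<'E'
from h import *
print(RP.apply(LID));print("lift",*delta(tcp()[0]+[0,0,.07],tcp()[1]));print("rot",*delta(place([.5527,-.182,.11]),RP))
E
```

```text
[-0.0073  0.     -0.0156] [-0.0074  0.     -0.012 ]
lid in tool [ 0.9086  0.0025 -0.4177]
lid after RP [ 0.0054 -0.0026  1.    ]
[-0. -0.  1.]
lift [-29.2414   0.0187 -63.5999] [0. 0. 0.]
rot [-26.8546   0.4936 -88.6562] [ 1.6617 89.9524 -4.9007]
```

move_arm --increments '[0, 0, 0, -7, 0, -16, 0.4, 0, 0, 0, -17, 0, -36, 0.4, 0, 0, 0, -29, 0, -64, 0.4, 0, 0, 0, -29, 0, -64, 0.4, 0, 0, 0, -29, 0, -64, 0.4, 0, 0, 0, -29, 0, -64, 0.4]'

```text
time: 4.25
tcp_pos: [0.5534, -0.1801, 0.0859]
tcp_rot: [-0.01, 0.975, -0.044, -0.215]
ft_force: [-0.2, 0.0, -2.3]
finger_gap: 0.051
gripper_force: 63.1
```

```bash
python3 - <<'E'
from h import *
s=r.get_state();print(s["time"],s["qpos"],s["tcp_pos"],s["ft_force"],s["finger_gap"])
print("rot",*delta(place([.5527,-.182,.11]),RP))
E
```

```text
4.25 [-0.273   0.7782  0.2677  1.4888 -0.0756  2.9752] [ 0.5534 -0.1801  0.0859] [-0.2316  0.0287 -2.3362] 0.05098766599311411
rot [  1.3165   0.8073 -29.0928] [ 1.5808 90.1603 -4.9607]
```

move_arm --increments '[0, 0, 0, 1, 0, -15, 0.4, 0.1, 6, -0.3, 1.3, 0.8, -29, 0.4, 0.2, 12, -0.7, 1.3, 0.8, -29, 0.4, 0.3, 18, -1, 1.3, 0.8, -29, 0.4, 0.4, 24, -1.3, 1.3, 0.8, -29, 0.4, 0.5, 30, -1.6, 1.3, 0.8, -29, 0.4, 0.6, 36, -2, 1.3, 0.8, -29, 0.4, 0.7, 42, -2.3, 1.3, 0.8, -29, 0.4, 0.8, 48, -2.6, 1.3, 0.8, -29, 0.4, 0.9, 54, -3, 1.3, 0.8, -29, 0.4, 1, 60, -3.3, 1.3, 0.8, -29, 0.4, 1.2, 66, -3.6, 1.3, 0.8, -29, 0.4, 1.3, 72, -4, 1.3, 0.8, -29, 0.4, 1.4, 78, -4.3, 1.3, 0.8, -29, 0.4, 1.5, 84, -4.6, 1.3, 0.8, -29, 0.4, 1.6, 90.2, -5, 1.3, 0.8, -29, 0.4, 1.6, 90.2, -5, 1.3, 0.8, -29, 0.4, 1.6, 90.2, -5, 1.3, 0.8, -29, 0.4, 1.6, 90.2, -5, 1.3, 0.8, -29, 0.4, 1.6, 90.2, -5, 1.3, 0.8, -29, 0.4]'

```text
time: 5.92
tcp_pos: [0.5822, -0.1959, 0.1169]
tcp_rot: [-0.004, 0.85, -0.001, 0.527]
ft_force: [-0.2, 0.3, -2.7]
finger_gap: 0.051
gripper_force: 63.2
```

```bash
python3 - <<'E'
from h import *
i=r.capture("scene");j=r.capture("wrist")
s=r.get_state();print(s["time"],s["qpos"],s["tcp_pos"],s["ft_force"],s["finger_gap"])
print(*delta(place([.5527,-.182,.11]),RP));print("down",*delta(place([.5527,-.182,.0475]),RP)); print("lid dir",tcp()[1].apply(LID))
a=i[165:275,110:270,::-1];cv2.imwrite("pics/p.png",np.hstack([cv2.resize(a,(436,300),interpolation=2),cv2.resize(j[:,:,::-1],(364,300))]))
E
```

```text
6.0167 [-0.5896  0.5145 -1.2835 -1.2608  0.5291  2.8567] [ 0.5825 -0.1951  0.119 ] [-0.1497  0.3552 -1.9083] 0.05144171729369477
[-13.5179 -13.026  -10.7978] [-0.9171  1.5333 -0.1344]
down [-69.5842 -12.6204  16.8186] [-0.9171  1.5333 -0.1344]
lid dir [ 0.0268 -0.0089  0.9996]
```

View pics/p.png

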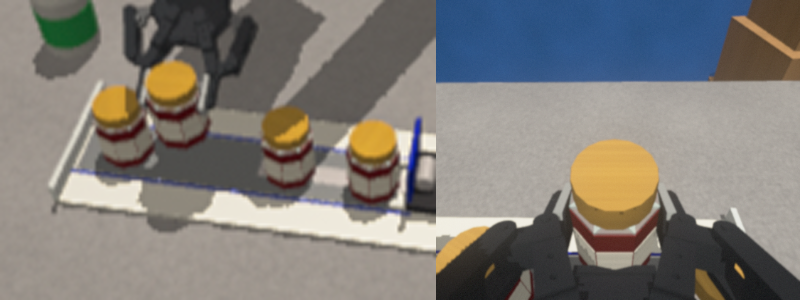

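The jar hangs upright in the fingers (lid at (615,180) in the wrist view), but joint 3 sits at its range end, which leaves the pose short. I fit a quick kinematic model to see whether the lower placing pose is reachable.

```bash
cat > kin.py <<'E'
from h import *
from scipy.optimize import least_squares
D=[([-1.334,.2606,-.1393,1.1727,0,1.5708],[.123,-.5097,.2305]),([-.3414,.341,-.0215,1.209,-.0002,2.8104],[.5386,-.1915,.2313]),
([-.2111,.2716,-.121,1.1772,-.0005,2.9406],[.5204,-.1117,.2317]),([-.2657,.8403,.4361,1.595,-.0719,2.9833],[.5903,-.1845,.0999]),
([-.273,.8274,.1903,1.3582,-.0763,2.9751],[.5542,-.1805,.02]),([-.273,.7782,.2677,1.4888,-.0756,2.9752],[.5534,-.1801,.0859]),
([-.5896,.5145,-1.2835,-1.2608,.5291,2.8567],[.5825,-.1951,.119])]
def fk(q,k):
    h,L1,b1,L2,b2,L4,L5=k
    Ry=lambda a:R.from_euler("y",a)
    A=R.from_euler("z",q[0]); p=np.array([0,0,h])+L1*Ry(q[1]+b1).apply([0,0,1])
    p=p+L2*Ry(q[1]-q[2]+b2).apply([1,0,0]); W=Ry(q[1]-q[2]+q[3])
    p=p+W.apply([L4,0,0]); W5=W*R.from_euler("z",q[4]); p=p+W5.apply([L5,0,0])
    return A.apply(p),(A*W5*R.from_euler("x",q[5])*R.from_matrix([[0,0,1],[0,1,0],[-1,0,0]])) # tool frame guess
def res(k): return np.concatenate([(fk(q,k)[0]-p) for q,p in D])*1000
best=min((least_squares(res,[.3,.35,s,.35,t,.1,.25]) for s in(0,.3) for t in(0,-.2)),key=lambda f:f.cost)
K=best.x
def ik(p,Rt,q0):
    lo=np.array([-2.78,-.83,-1.28,-1.9,-1.57,-3.14]);hi=np.array([2.78,1.72,1.37,2.12,1.48,3.14])
    def f(q):
        x,Q=fk(q,K);return np.r_[(x-p)*10,(Q.inv()*Rt).as_rotvec()]
    s=least_squares(f,np.clip(q0,lo+1e-3,hi-1e-3),bounds=(lo,hi));return s.x,s.cost**.5
if __name__=="__main__":
    print(K,best.fun.reshape(-1,3).round(1))
    s=r.get_state();p,Q=fk(s["qpos"],K);print("ori err",(Q.inv()*tcp()[1]).as_rotvec(degrees=True))
    for z in(.047,.06,.08,.11):
        print(z,*ik(place([.5527,-.182,z]),RP,s["qpos"]))
E
python3 kin.py
```

```text
[ 0.2182  0.5671  0.0002  0.3905 -0.1557  0.1207  0.3204] [[ 0.  -0.   0.1]
 [ 0.   0.1 -0. ]
 [ 0.   0.  -0. ]
 [ 0.  -0.   0. ]
 [ 0.  -0.  -0. ]
 [-0.   0.  -0. ]
 [-0.  -0.   0. ]]
ori err [ 0. -0.  0.]
0.047 [-0.6207  0.6605 -1.28   -1.2845  0.6007  2.7756] 0.09646223856271795
0.06 [-0.6158  0.6176 -1.28   -1.251   0.5904  2.7836] 0.0905322543355091
0.08 [-0.6085  0.555  -1.28   -1.2058  0.5749  2.7972] 0.0798258578815481
0.11 [-0.598   0.4681 -1.28   -1.1507  0.5533  2.8195] 0.06052361846840065
```

The model fits to 0.1 mm, and the direct pose is out of reach. I look for an x where the jar can be stood first; from there I can regrip it steeply and shift it into line.

```bash
cat > t.py <<'E'
from kin import *
q0=r.get_state()["qpos"]
for yd in(0,-8,-15):
  Q=R.from_euler("z",yd,degrees=True)*RP
  for x in(.56,.57,.58,.59,.6):
    out=[]
    for z in(.0475,.09):
      q,c=ik(np.array([x,-.182,z])-Q.apply(CJ),Q,q0);out+=[round(c,4),q.round(2)]
    print(yd,x,*out)
print("steep place, x=.5527, regrip")
for a in(0,20,30,40,45,50,55):
  Q=Rtool(a);q,c=ik(np.array([.5527,-.182,.056])+.019*Q.apply([0,0,1]),Q,[-.35,.8,.2,1,0,2.9]);print(a,round(c,4),q.round(2))
E
python3 t.py
```

```text
0 0.56 0.0867 [-0.6   0.68 -1.28 -1.32  0.58  2.8 ] 0.0649 [-0.59  0.54 -1.28 -1.22  0.55  2.82]
0 0.57 0.0728 [-0.58  0.7  -1.28 -1.38  0.56  2.82] 0.052 [-0.57  0.57 -1.28 -1.28  0.53  2.85]
0 0.58 0.0577 [-0.56  0.73 -1.28 -1.43  0.53  2.85] 0.0381 [-0.55  0.6  -1.28 -1.33  0.5   2.87]
0 0.59 0.0413 [-0.54  0.76 -1.28 -1.49  0.5   2.87] 0.0231 [-0.53  0.63 -1.28 -1.39  0.48  2.89]
0 0.6 0.0233 [-0.52  0.79 -1.28 -1.55  0.47  2.9 ] 0.0069 [-0.51  0.66 -1.28 -1.45  0.45  2.91]
-8 0.56 0.1331 [-0.5   0.59 -1.28 -1.23  0.37  2.92] 0.1055 [-0.49  0.47 -1.28 -1.15  0.33  2.95]
-8 0.57 0.118 [-0.48  0.62 -1.28 -1.28  0.34  2.94] 0.0915 [-0.47  0.5  -1.28 -1.2   0.31  2.96]
-8 0.58 0.1019 [-0.46  0.65 -1.28 -1.34  0.32  2.96] 0.0767 [-0.45  0.53 -1.28 -1.26  0.29  2.98]
-8 0.59 0.0846 [-0.45  0.68 -1.28 -1.4   0.3   2.98] 0.0608 [-0.43  0.56 -1.28 -1.31  0.27  3.  ]
-8 0.6 0.0659 [-0.43  0.72 -1.28 -1.47  0.27  3.  ] 0.0438 [-0.42  0.6  -1.28 -1.37  0.26  3.01]
-15 0.56 0.1538 [-0.37  0.54 -1.28 -1.18  0.1   3.08] 0.1229 [-0.36  0.43 -1.28 -1.11  0.09  3.09]
-15 0.57 0.1375 [-0.35  0.58 -1.28 -1.24  0.09  3.09] 0.108 [-0.35  0.47 -1.28 -1.17  0.08  3.1 ]
-15 0.58 0.1203 [-0.34  0.61 -1.28 -1.3   0.07  3.1 ] 0.0922 [-0.34  0.5  -1.28 -1.22  0.06  3.1 ]
-15 0.59 0.1019 [-0.33  0.65 -1.28 -1.36  0.06  3.11] 0.0754 [-0.33  0.53 -1.28 -1.28  0.05  3.11]
-15 0.6 0.0822 [-0.32  0.69 -1.28 -1.43  0.05  3.12] 0.0576 [-0.31  0.57 -1.28 -1.34  0.04  3.12]
steep place, x=.5527, regrip
0 0.0 [-0.32  0.5  -0.31  0.76 -0.    2.83]
20 0.0 [-0.38  0.35 -0.68  0.22  0.13  2.79]
30 0.0 [-0.42  0.32 -0.85 -0.09  0.2   2.78]
40 0.0 [-0.47  0.35 -1.03 -0.45  0.29  2.78]
45 0.0 [-0.49  0.4  -1.11 -0.66  0.33  2.79]
50 0.0 [-0.51  0.47 -1.19 -0.9   0.38  2.8 ]
55 0.0 [-0.53  0.58 -1.28 -1.18  0.42  2.82]
```

Reach at the place allows a tilt of up to about 50°. So I lay the jar back where it was, swing the tool 20° further back about the grasp point, regrip, and then turn it upright.

```bash
cat >> h.py <<'E'
RL=R.from_quat([.9757,-.0439,-.2142,-.0089]) # measured at first grasp (x,y,z,w)
PL=np.array([.5542,-.1805,.0205])
E
python3 - <<'E'
from h import *
print(tcp()[0],*delta(PL+[0,0,.07],RL))
E
```

```text
[ 0.5825 -0.1951  0.119 ] [-38.1061 -14.5656 -12.6608] [ -2.4716 -88.4514   5.4717]
```

move_arm --increments '[-0.2, -6, 0.4, -2, -1, -1, 0.4, -0.3, -12, 0.7, -5, -2, -2, 0.4, -0.5, -18, 1.1, -8, -3, -3, 0.4, -0.7, -24, 1.5, -11, -4, -4, 0.4, -0.9, -30, 1.9, -14, -5, -5, 0.4, -1, -36, 2.2, -17, -6, -6, 0.4, -1.2, -42, 2.6, -20, -7, -7, 0.4, -1.3, -48, 3, -22, -8, -8, 0.4, -1.5, -54, 3.4, -24, -9, -9, 0.4, -1.7, -60, 3.7, -27, -10, -10, 0.4, -1.9, -66, 4.1, -30, -11, -11, 0.4, -2, -72, 4.5, -33, -12, -12, 0.4, -2.2, -78, 4.8, -36, -13, -12, 0.4, -2.4, -84, 5.2, -38, -14.5, -12.6, 0.4, -2.5, -88.5, 5.5, -38, -14.5, -12.6, 0.4, -2.5, -88.5, 5.5, -38, -14.5, -12.6, 0.4, -2.5, -88.5, 5.5, -38, -14.5, -12.6, 0.4, -2.5, -88.5, 5.5, -38, -14.5, -12.6, 0.4]'

```text
time: 7.52
tcp_pos: [0.5553, -0.1807, 0.0922]
tcp_rot: [-0.008, 0.976, -0.044, -0.213]
ft_force: [-0.7, 0.1, -1.7]
finger_gap: 0.0513
gripper_force: 63.3
```

```bash
python3 - <<'E'
from h import *
s=r.get_state();print(s["time"],s["qpos"],s["tcp_pos"],s["ft_force"],s["finger_gap"]);print(*delta(PL,RL))
E
```

```text
7.5167 [-0.2714  0.772   0.275   1.4956 -0.0787  2.9764] [ 0.5553 -0.1807  0.0922] [-0.6778  0.1167 -1.6625] 0.05131081749235843
[28.7599 -0.3091 65.6495] [ 0.1287 -0.1962  0.0084]
```

Lower gently to the tray, then open.

move_arm --increments '[0, 0, 0, 10, 0, 22, 0.4, 0, 0, 0, 19, 0, 44, 0.4, 0, 0, 0, 25, 0, 57, 0.4, 0, 0, 0, 28.8, -0.3, 65, 0.4, 0, 0, 0, 28.8, -0.3, 65, 0.4, 0, 0, 0, 28.8, -0.3, 65, 0.4, 0, 0, 0, 28.8, -0.3, 65, 0.73, 0, 0, 0, 28.8, -0.3, 65, 0.73, 0, 0, 0, 28.8, -0.3, 65, 0.73, 0, 0, 0, 28.8, -0.3, 65, 0.73]'

```text
time: 8.35
tcp_pos: [0.5555, -0.1817, 0.0217]
tcp_rot: [-0.008, 0.976, -0.044, -0.212]
ft_force: [-0.1, 0.4, -0.8]
finger_gap: 0.0622
gripper_force: 0.0
```

```bash
python3 - <<'E'
from kin import *
i=r.capture("wrist");cv2.imwrite("pics/w4.png",i[:,:,::-1])
s=r.get_state();print(s["time"],s["tcp_pos"],s["ft_force"],s["finger_gap"])
for A in(-40,-43,-46):
    Q=Rtool(A,JY);gp=C+np.array([.007,-.0006,.003]);p=gp+.019*Q.apply([0,0,1]);print(A,*delta(p,Q),*ik(p,Q,s["qpos"]))
E
```

```text
8.4 [ 0.5553 -0.1817  0.0214] [-1.1077 -0.3211  0.1162] 0.062291883159823286
-40 [-7.8124 -0.1611  2.4601] [  0.2645 -15.5314  -0.0118] [-0.2596  1.0471  0.5225  1.7375 -0.1071  3.0131] 5.960869038272123e-11
-43 [-8.7635 -0.1602  2.1688] [  0.2644 -18.5314  -0.0188] [-0.2571  1.0949  0.5955  1.8151 -0.112   3.0207] 5.551802077280051e-15
-46 [-9.698  -0.159   1.8281] [  0.2642 -21.5314  -0.0257] [-0.2548  1.1446  0.6719  1.8944 -0.1165  3.0283] 8.059202098387452e-12
```

View pics/w4.png

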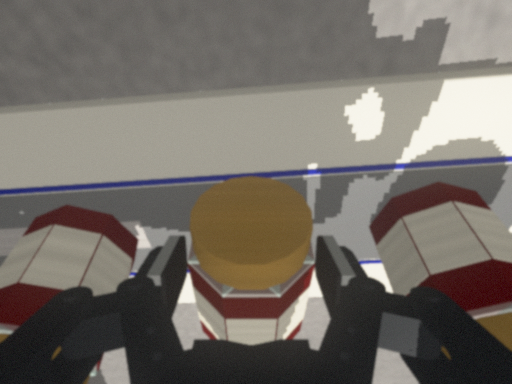

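The jar lies flat again between the fingers (lid at (252,230)), and its neighbours are untouched. I swing back 18.5° and regrip.

move_arm --increments '[0, -5, 0, -2.5, 0, 0, 0.73, 0, -10, 0, -5, 0, 1, 0.73, 0, -15, 0, -7, 0, 2, 0.73, 0.3, -18.5, 0, -8.8, -0.2, 2.2, 0.73, 0.3, -18.5, 0, -8.8, -0.2, 2.2, 0.73, 0.3, -18.5, 0, -8.8, -0.2, 2.2, 0.73, 0.3, -18.5, 0, -8.8, -0.2, 2.2, 0.4, 0.3, -18.5, 0, -8.8, -0.2, 2.2, 0.4, 0.3, -18.5, 0, -8.8, -0.2, 2.2, 0.4, 0.3, -18.5, 0, -8.8, -0.2, 2.2, 0.4, 0.3, -18.5, 0, -8.8, -0.2, 2.2, 0.4]' --force 60

```text
time: 9.32
tcp_pos: [0.5462, -0.1806, 0.0234]
tcp_rot: [-0.017, 0.93, -0.043, -0.366]
ft_force: [0.9, 0.4, -1.6]
finger_gap: 0.051
gripper_force: 64.2
```

```bash
python3 - <<'E'
from h import *
s=r.get_state();p,Rt=tcp();print(s["time"],s["tcp_pos"],s["ft_force"],s["finger_gap"])
cj=Rt.inv().apply(C-p);cj[1]=0;lid=Rt.inv().apply([np.cos(JY),np.sin(JY),0]);lid[1]=0
open("h.py","a").write(f"\nCJ=np.array({cj.tolist()});LID=np.array({lid.tolist()});RP=Rtool(np.degrees(np.arctan2(LID[0],-LID[2])))\n")
print(cj,lid)
E
python3 - <<'E'
from kin import *
print(RP.apply(LID),tcp()[1].apply(LID))
q=r.get_state()["qpos"]
for z in(.0475,.11):print(*ik(place([.5527,-.182,z]),RP,[-.5,.45,-1.1,-.7,.3,2.8]))
print("lift",*delta(tcp()[0]+[0,0,.075],tcp()[1]))
E
```

```text
9.3167 [ 0.5462 -0.1806  0.0234] [ 0.9026  0.3918 -1.5964] 0.05095990829803871
[-0.0026  0.     -0.012 ] [ 0.7322  0.     -0.6811]
[-0.  0.  1.] [ 0.9957 -0.0931 -0.    ]
[-0.5012  0.4298 -1.1546 -0.7719  0.3535  2.7912] 5.765124893868677e-13
[-0.5012  0.2448 -1.0758 -0.5081  0.3535  2.7912] 2.789308920253522e-12
lift [-51.0816  -0.0221 -54.9152] [0. 0. 0.]
```

move_arm --increments '[0, 0, 0, -12, 0, -13, 0.4, 0, 0, 0, -30, 0, -32, 0.4, 0, 0, 0, -51, 0, -55, 0.4, 0, 0, 0, -51, 0, -55, 0.4, 0, 0, 0, -51, 0, -55, 0.4]'

```text
time: 9.73
tcp_pos: [0.5474, -0.1809, 0.0996]
tcp_rot: [-0.017, 0.93, -0.043, -0.364]
ft_force: [0.4, -0.5, -1.9]
finger_gap: 0.0511
gripper_force: 64.4
```

```bash
python3 - <<'E'
from h import *
s=r.get_state();print(s["time"],s["tcp_pos"],s["ft_force"],s["finger_gap"])
print("rot",*delta(place([.5527,-.182,.11]),RP))
E
```

```text
9.7333 [ 0.5474 -0.1809  0.0996] [ 0.4213 -0.5085 -1.8743] 0.0510742746692793
rot [  8.856   -0.2938 -13.8752] [ 0.2226 89.7509 -5.3686]
```

move_arm --increments '[0, 6, -0.4, 1, 0, -3, 0.4, 0, 12, -0.7, 2, 0, -6, 0.4, 0, 18, -1.1, 3, 0, -9, 0.4, 0, 24, -1.4, 4, 0, -12, 0.4, 0, 30, -1.8, 5, 0, -14, 0.4, 0.1, 36, -2.1, 6, 0, -14, 0.4, 0.1, 42, -2.5, 7, 0, -14, 0.4, 0.1, 48, -2.9, 8, -0.3, -14, 0.4, 0.1, 54, -3.2, 8.9, -0.3, -14, 0.4, 0.1, 60, -3.6, 8.9, -0.3, -14, 0.4, 0.2, 66, -3.9, 8.9, -0.3, -14, 0.4, 0.2, 72, -4.3, 8.9, -0.3, -14, 0.4, 0.2, 78, -4.7, 8.9, -0.3, -14, 0.4, 0.2, 84, -5, 8.9, -0.3, -14, 0.4, 0.2, 89.8, -5.4, 8.9, -0.3, -14, 0.4, 0.2, 89.8, -5.4, 8.9, -0.3, -14, 0.4, 0.2, 89.8, -5.4, 8.9, -0.3, -14, 0.4, 0.2, 89.8, -5.4, 8.9, -0.3, -14, 0.4]'

```text
time: 11.23
tcp_pos: [0.5599, -0.181, 0.0993]
tcp_rot: [0.0, 0.919, -0.005, 0.395]
ft_force: [-0.2, -0.6, -2.1]
finger_gap: 0.0511
gripper_force: 64.4
```

```bash
python3 - <<'E'
from h import *
s=r.get_state();print(s["time"],s["qpos"],s["tcp_pos"],s["ft_force"],s["finger_gap"])
print("down",*delta(place([.5527,-.182,.0475]),RP),"lid",tcp()[1].apply(LID))
print("back dir: world -x+z retreat")
E
```

```text
11.2333 [-0.5016  0.2477 -1.0784 -0.503   0.3521  2.7898] [ 0.5599 -0.181   0.0993] [-0.193  -0.6193 -2.0747] 0.05107235273539996
down [-39.7612   1.2598  42.4026] [-0.106   0.5642 -0.1484] lid [ 0.0098 -0.0032  0.9999]
back dir: world -x+z retreat
```

move_arm --increments '[0, 0.3, 0, -12, 0.4, 13, 0.4, 0, 0.6, 0, -24, 0.9, 26, 0.4, 0, 0.6, 0, -33, 1.3, 35, 0.4, 0, 0.6, 0, -37.5, 1.3, 40, 0.4, 0, 0.6, 0, -39.8, 1.3, 42.4, 0.4, 0, 0.6, 0, -39.8, 1.3, 42.4, 0.4, 0, 0.6, 0, -39.8, 1.3, 42.4, 0.4]'

```text
time: 11.82
tcp_pos: [0.567, -0.1833, 0.0441]
tcp_rot: [0.001, 0.915, -0.004, 0.402]
ft_force: [-0.2, 0.6, -1.5]
finger_gap: 0.0507
gripper_force: 64.4
```

```bash
python3 - <<'E'
from h import *
i=r.capture("scene");s=r.get_state();print(s["time"],s["tcp_pos"],s["ft_force"],s["finger_gap"])
print(*delta(place([.5527,-.182,.047]),RP),"lid",tcp()[1].apply(LID))
cv2.imwrite("pics/p2.png",cv2.resize(i[175:265,120:270,::-1],None,fx=5,fy=5,interpolation=2))
E
```

```text
11.8667 [ 0.567  -0.1834  0.0444] [-0.0903 -0.3477 -2.0441] 0.05079786194888936
[-5.2634 -1.2833 -0.2586] [-0.0382 -0.4262  0.0297] lid [-0.0074 -0.      1.    ]
```

View pics/p2.png

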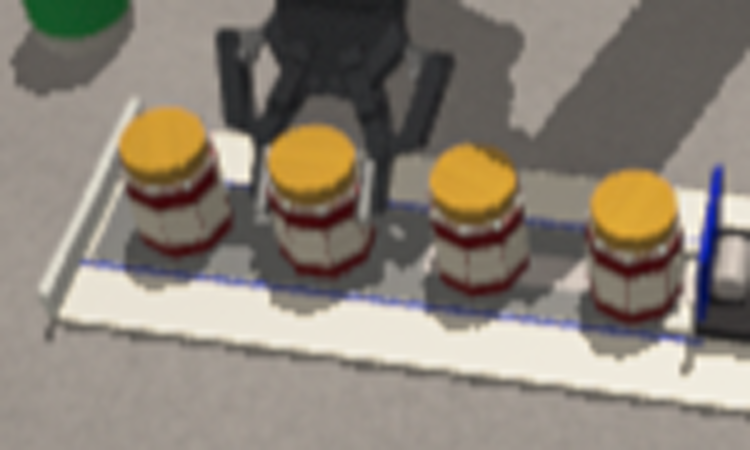

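The jar is upright between its neighbours, with its lid at (312,160). It still hovers about 4 mm up and 3 mm towards +x.

move_arm --increments '[0, -0.2, 0, -2, -0.5, -0.2, 0.4, 0, -0.4, 0, -4.8, -0.7, -0.3, 0.4, 0, -0.4, 0, -4.8, -0.7, -0.3, 0.4, 0, -0.4, 0, -4.8, -0.7, -0.3, 0.4]'

```text
time: 12.2
tcp_pos: [0.5624, -0.1823, 0.0405]
tcp_rot: [0.001, 0.917, -0.004, 0.399]
ft_force: [-0.0, -0.6, -1.6]
finger_gap: 0.051
gripper_force: 64.4
```

```bash
python3 - <<'E'
from h import *
s=r.get_state();print(s["time"],s["tcp_pos"],s["ft_force"],s["finger_gap"])
print(*delta(place([.5527,-.182,.047]),RP),"lid",tcp()[1].apply(LID)); print("1mm down",tcp()[1].inv().apply([0,0,-1]))
E
```

```text
12.2 [ 0.5624 -0.1823  0.0405] [-0.0457 -0.5923 -1.5636] 0.05100786985840797
[ 0.7465 -0.2367  0.476 ] [-0.0498  0.037  -0.016 ] lid [ 0.0006 -0.0008  1.    ]
1mm down [-0.7318  0.0008  0.6816]
```

move_arm --increments '[0, 0, 0, -0.2, 0, 1.3, 0.4, 0, 0, 0, -0.2, 0, 1.3, 0.4, 0, 0, 0, -0.2, 0, 1.3, 0.4]'

```text
time: 12.45
tcp_pos: [0.5642, -0.1825, 0.0404]
tcp_rot: [0.001, 0.916, -0.004, 0.4]
ft_force: [-2.3, 0.4, 5.7]
finger_gap: 0.051
gripper_force: 65.0
```

Contact at about 7 N. I release and back out along the tool axis.

move_arm --increments '[0, 0, 0, -0.2, 0, 1.3, 0.55, 0, 0, 0, -0.2, 0, 1.3, 0.65, 0, 0, 0, -0.2, 0, 1.3, 0.75, 0, 0, 0, -0.2, 0, 1.3, 0.75, 0, 0, 0, -0.2, 0, -10, 0.75, 0, 0, 0, -0.2, 0, -30, 0.75, 0, 0, 0, 0, 0, -60, 0.75, 0, 0, 0, 20, 0, -90, 0.75, 0, 0, 0, 50, 0, -110, 0.75, 0, 0, 0, 80, 0, -130, 0.75, 0, 0, 0, 80, 0, -130, 0.75, 0, 0, 0, 80, 0, -130, 0.75]'

```text
time: 13.45
tcp_pos: [0.5248, -0.1834, 0.1906]
tcp_rot: [0.003, 0.916, -0.003, 0.402]
ft_force: [0.1, -0.4, -0.7]
finger_gap: 0.0641
gripper_force: 0.0
```

```bash
python3 - <<'E'
from kin import *
import pickle
c=r.get_calibration("wrist");s=r.get_state();i=r.capture("wrist");j=r.capture("top");k=r.capture("scene");pickle.dump(c,open("w5.pkl","wb"))
cv2.imwrite("pics/w5.png",i[:,:,::-1]);cv2.imwrite("pics/t5.png",j[:,:,::-1]);cv2.imwrite("pics/s5.png",k[:,:,::-1])
print(s["time"],s["tcp_pos"],s["qpos"])
f=lambda a:cv2.resize(a[:,:,::-1],(400,300),interpolation=2)
cv2.imwrite("pics/m5.png",np.vstack([np.hstack([f(i),f(k[175:280,115:255])]),cv2.resize(j[145:210,205:370,::-1],(800,300),interpolation=2)]))
Q=Rtool(0)*R.from_euler("z",180,degrees=True)
for p in([.55,.093,.25],[.50,.12,.25],[.55,.17,.03]):print(*ik(np.array(p),Q,[.2,.5,-.2,.9,0,.2]),*delta(p,Q))
E
```

```text
13.45 [ 0.5248 -0.1834  0.1906] [-0.559  -0.0066 -0.9967 -0.1678  0.3934  2.7454]
[ 0.1675  0.31   -0.0183  1.2425 -0.      0.1762] 2.1720399302136975e-10 [  65.4508 -274.7704  -25.313 ] [-71.532    0.2327 165.1376]
[ 0.2355  0.2342 -0.1243  1.2123 -0.      0.2442] 4.9705811079152746e-12 [  31.0479 -301.3576  -61.8994] [-71.532    0.2327 165.1376]
[ 0.2998  0.4991 -0.3345  0.7372 -0.      0.3085] 2.284959024090431e-11 [ -95.6111 -351.1915  124.8466] [-71.532    0.2327 165.1376]
```

View pics/m5.png

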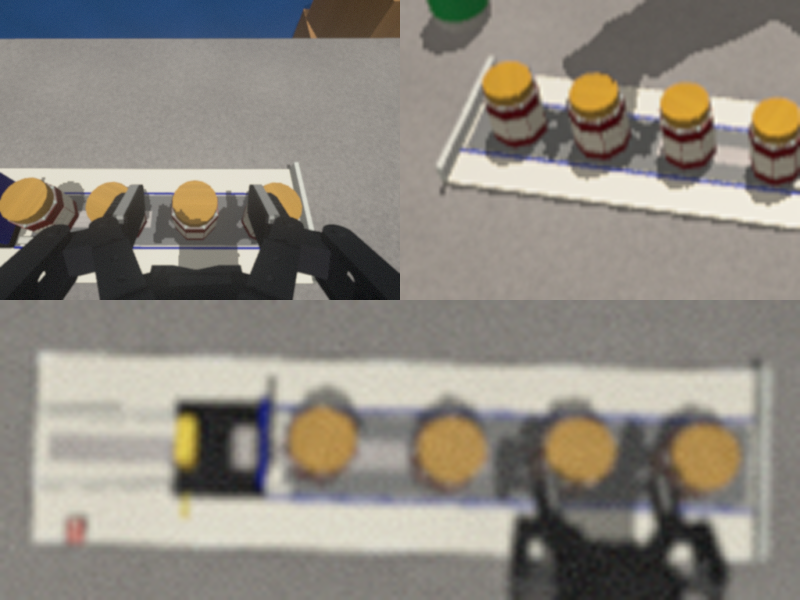

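The jar stands upright in line with its neighbours (lid at (580,450) in the lower panel), the other jars have not moved, and the fingers are clear. Now the pusher. The last joint needs a half turn, so I go vertical first.

```bash
python3 - <<'E'
from h import *
print(*delta([.5,-.06,.25],Rtool(0)))
E
```

```text
[  32.4058 -121.3643  -61.1402] [ -0.1524 -46.8412  -0.0363]
```

move_arm --increments '[0, -6, 0, 16, 0, -15, 0.75, 0, -12, 0, 32, -25, -30, 0.75, 0, -18, 0, 32, -50, -45, 0.75, 0, -24, 0, 32, -75, -60, 0.75, 0, -30, 0, 32, -100, -61, 0.75, 0, -36, 0, 32, -121, -61, 0.75, 0, -42, 0, 32, -121, -61, 0.75, 0, -46.9, 0, 32, -121, -61, 0.75, 0, -46.9, 0, 32, -121, -61, 0.75, 0, -46.9, 0, 32, -121, -61, 0.75]'

```text
time: 14.43
tcp_pos: [0.5016, -0.0607, 0.2474]
tcp_rot: [-0.001, 1.0, -0.004, -0.002]
ft_force: [-0.1, -0.1, 0.3]
finger_gap: 0.0642
gripper_force: 0.0
```

```bash
python3 - <<'E'
from kin import *
s=r.get_state();print(s["time"],s["qpos"],s["tcp_pos"])
Q=Rtool(0)*R.from_euler("z",180,degrees=True)
print(*delta([.55,.03,.25],Q),*ik(np.array([.55,.03,.25]),Q,[.05,.3,0,1.2,0,.0]))
E
```

```text
14.4333 [-0.1212  0.2228 -0.1464  1.2057  0.0013  3.0277] [ 0.5016 -0.0607  0.2474]
[ 47.7394 -91.017   -2.6519] [  -0.3497   -0.1573 -179.9182] [ 0.0545  0.2978 -0.0359  1.2371 -0.      0.0632] 3.2784954359757363e-14
```

move_arm --increments '[0, 0, -7, 5, -15, 0, 0.75, 0, 0, -14, 10, -30, 0, 0.75, 0, 0, -21, 15, -45, 0, 0.75, 0, 0, -28, 20, -60, 0, 0.75, 0, 0, -35, 25, -75, 0, 0.75, 0, 0, -42, 28, -90, 0, 0.75, 0, 0, -49, 28, -105, 0, 0.75, 0, 0, -56, 28, -120, 0, 0.75, 0, 0, -63, 28, -135, 0, 0.75, 0, 0, -70, 28, -150, 0, 0.75, 0, 0, -77, 28, -150, 0, 0.75, 0, 0, -84, 28, -150, 0, 0.75, 0, 0, -91, 28, -150, 0, 0.75, 0, 0, -98, 28, -150, 0, 0.75, 0, 0, -105, 28, -150, 0, 0.75, 0, 0, -112, 28, -150, 0, 0.75, 0, 0, -119, 28, -150, 0, 0.75, 0, 0, -126, 28, -150, 0, 0.75, 0, 0, -133, 28, -150, 0, 0.75, 0, 0, -140, 28, -150, 0, 0.75]'

```text
time: 16.1
tcp_pos: [0.528, 0.0877, 0.2509]
tcp_rot: [0.001, 0.344, 0.939, 0.001]
ft_force: [-1.0, 1.0, 0.3]
finger_gap: 0.0639
gripper_force: 0.0
```

move_arm --increments '[0, 0, -7, 0, 0, 0, 0.45, 0, 0, -14, 0, 0, 0, 0.45, 0, 0, -21, 0, 0, 0, 0.45, 0, 0, -28, 0, 0, 0, 0.45, 0, 0, -35, 0, 0, 0, 0.45, 0, 0, -40, 0, 0, 0, 0.45, 0, 0, -40, 0, 0, 0, 0.45, 0, 0, -40, 0, 0, 0, 0.45, 0, 0, -40, 0, 0, 0, 0.45]'

```text
time: 16.85
tcp_pos: [0.5291, 0.0882, 0.2515]
tcp_rot: [0.001, 0.005, 1.0, 0.0]
ft_force: [1.5, 0.2, 0.1]
finger_gap: 0.0386
gripper_force: 0.0
```

```bash
python3 - <<'E'
from h import *
import pickle
c=r.get_calibration("wrist");i=r.capture("wrist");pickle.dump(c,open("w6.pkl","wb"));cv2.imwrite("pics/w6.png",i[:,:,::-1])
s=r.get_state();print(s["time"],s["qpos"],s["tcp_pos"],tcp()[1].as_matrix())
for p in([.55,.093,.06],[.489,.18,.02]):print(proj(c,p))
E
```

```text
16.9 [ 0.165   0.2708 -0.0701  1.2275  0.0006  0.1752] [0.5294 0.0883 0.2515] [[-0.9999  0.0102  0.0022]
 [ 0.0102  0.9999  0.001 ]
 [-0.0022  0.001  -1.    ]]
[255.0857 182.5075]
[328.5841 122.1761]
```

My ten views are used up, so I measure the fin, pointer and clip by colour segmentation from here, with a second wrist position for height.

move_arm --increments '[0, 0, 0, 20, 30, 0, 0.45, 0, 0, 0, 40, 60, 0, 0.45, 0, 0, 0, 40, 60, 0, 0.45, 0, 0, 0, 40, 60, 0, 0.45, 0, 0, 0, 40, 60, 0, 0.45]'

```text
time: 17.32
tcp_pos: [0.4908, 0.149, 0.2517]
tcp_rot: [0.001, 0.004, 1.0, 0.0]
ft_force: [0.4, 0.1, 0.8]
finger_gap: 0.0387
gripper_force: 0.0
```

```bash
cat > seg.py <<'E'
from h import *
import pickle
def comps(im,c,names=("yellow","red","blue")):
    h=cv2.cvtColor(im,cv2.COLOR_BGR2HSV);rng=dict(yellow=((24,130,90),(34,255,255)),red=((0,150,80),(6,255,255)),blue=((112,150,50),(128,255,255)))
    for n in names:
        m=cv2.inRange(h,*rng[n]);m[240:,:]=0
        k,l,st,ce=cv2.connectedComponentsWithStats(m)
        for a in range(1,k):
            if st[a,4]>=8: print(n,st[a],ce[a].round(1),onz(c,ce[a],.03))
if __name__=="__main__":
    c=r.get_calibration("wrist");i=r.capture("wrist");pickle.dump(c,open("w7.pkl","wb"));cv2.imwrite("pics/w7.png",i[:,:,::-1])
    print(r.get_state()["time"],tcp()[0],r.get_state()["qpos"])
    for k in(6,7): print("view",k);comps(cv2.imread(f"pics/w{k}.png"),pickle.load(open(f"w{k}.pkl","rb")))
E
python3 seg.py
```

```text
17.3667 [0.491  0.1487 0.2517] [ 0.2942  0.2293 -0.1264  1.2122 -0.0002  0.3031]
view 6
yellow [260 137   4  14  29] [261.4 144.4] [0.5126 0.101  0.03  ]
yellow [258 180  11  29 313] [263.  193.9] [0.5732 0.1029 0.03  ]
red [327 118   2  13  23] [327.5 123.8] [0.4899 0.1764 0.03  ]
view 7
yellow [210 168   4  14  35] [211.4 175.8] [0.5117 0.1018 0.03  ]
red [275 152   2  11  12] [275.1 156.8] [0.4891 0.1778 0.03  ]
```

```bash
python3 - <<'E'
from h import *
import pickle
for k,rows,cs in((6,(119,124,129),(320,340)),(7,(154,158,161),(266,288))):
    im=cv2.imread(f"pics/w{k}.png")[:,:,::-1]
    for y in rows: print(k,y,cs[0],[tuple(int(v) for v in p) for p in im[y,cs[0]:cs[1]]])
E
```

```text
6 119 320 [(243, 240, 229), (244, 240, 231), (242, 239, 228), (235, 230, 219), (208, 192, 176), (159, 128, 118), (158, 94, 85), (196, 85, 79), (219, 89, 80), (224, 107, 99), (230, 161, 148), (238, 216, 199), (240, 223, 210), (236, 186, 173), (227, 127, 116), (222, 108, 99), (227, 154, 142), (236, 216, 198), (242, 236, 225), (243, 240, 229)]
6 124 320 [(243, 240, 230), (244, 241, 231), (243, 240, 230), (233, 229, 216), (191, 176, 162), (154, 116, 105), (169, 89, 80), (206, 87, 78), (221, 94, 86), (225, 126, 116), (232, 185, 170), (237, 222, 207), (239, 222, 207), (231, 175, 161), (223, 120, 108), (222, 120, 111), (227, 176, 161), (236, 224, 209), (242, 237, 226), (243, 240, 230)]
6 129 320 [(243, 240, 229), (243, 240, 229), (236, 233, 221), (212, 202, 186), (164, 145, 133), (153, 99, 89), (186, 86, 78), (215, 90, 81), (222, 101, 93), (221, 147, 131), (234, 210, 192), (239, 227, 213), (236, 204, 187), (227, 148, 135), (222, 113, 101), (224, 146, 132), (234, 209, 191), (241, 234, 222), (243, 240, 229), (243, 240, 229)]
7 154 266 [(244, 242, 230), (242, 240, 228), (243, 240, 229), (244, 
[... 375 characters left out ...]
(244, 242, 231), (242, 240, 229), (243, 240, 229), (233, 228, 216), (212, 181, 166), (204, 121, 112), (217, 94, 88), (224, 106, 97), (230, 158, 144), (239, 214, 198), (239, 222, 207), (232, 181, 166), (225, 123, 113), (223, 104, 95), (226, 150, 138), (236, 215, 197), (242, 236, 224), (243, 241, 230), (244, 242, 231)]
7 161 266 [(244, 241, 232), (243, 240, 229), (243, 241, 230), (245, 242, 232), (244, 241, 231), (242, 239, 229), (234, 228, 217), (212, 181, 165), (209, 122, 111), (218, 95, 87), (222, 107, 97), (230, 158, 148), (239, 216, 199), (239, 222, 208), (235, 185, 172), (223, 123, 113), (221, 111, 101), (224, 154, 142), (236, 217, 201), (242, 237, 226), (242, 239, 228), (244, 241, 231)]
```

```bash
python3 - <<'E'
from h import *
import pickle
c6,c7=[pickle.load(open(f"w{k}.pkl","rb")) for k in(6,7)]
m=tri([(c6,(331.4,124)),(c7,(278.6,157.5))]);p=tri([(c6,(261.4,138)),(c7,(211.4,169))]);print("mark",m,"pointer",p,"dy",m[0]-p[0])
e=np.array([-YAW,1]);print("travel along lane",(m[0]-p[0])[:2]@e)
T=r.get_calibration("top");S=r.get_calibration("scene")
for n,cal,box in(("t5",T,(150,205,205,270)),("s5",S,(205,255,255,300))):
    im=cv2.imread(f"pics/{n}.png");h=cv2.cvtColor(im,cv2.COLOR_BGR2HSV);mk=cv2.inRange(h,(24,110,80),(34,255,255));M=np.zeros_like(mk);M[box[0]:box[1],box[2]:box[3]]=mk[box[0]:box[1],box[2]:box[3]]
    k,l,st,ce=cv2.connectedComponentsWithStats(M);print(n,[(st[a].tolist(),ce[a].round(1).tolist()) for a in range(1,k) if st[a,4]>3])
# fin outline prediction in w6 and scene for lane tray z .008
for z in(.06,.07,.08):
    print(z,[proj(c6,[.553+dx,p[0][1]+dy,z]).round(1).tolist() for dx in(-.017,.017) for dy in(-.007,.007)],"scene",[proj(S,[.553+dx,p[0][1],z]).round(1).tolist() for dx in(-.017,.017)])
E
```

```text
mark (array([0.4908, 0.1823, 0.0252]), [np.float64(0.24789794934373174), np.float64(0.247897949343651)]) pointer (array([0.5062, 0.1011, 0.0197]), [np.float64(0.49080894672023356), np.float64(0.49080894672013414)]) dy [-0.0154  0.0812  0.0055]
travel along lane 0.08101638796337889
t5 [([241, 169, 5, 11, 39], [242.9, 174.3])]
s5 [([278, 216, 7, 21, 88], [281.2, 225.5])]
0.06 [[256.0, 170.2], [268.8, 170.0], [256.2, 199.6], [268.6, 199.5]] scene [[282.0, 218.4], [280.9, 227.9]]
0.07 [[256.2, 172.4], [269.3, 172.3], [256.4, 202.6], [269.1, 202.4]] scene [[282.2, 216.2], [281.1, 225.8]]
0.08 [[256.3, 174.8], [269.9, 174.6], [256.5, 205.7], [269.7, 205.6]] scene [[282.5, 214.0], [281.4, 223.6]]
```

Mark-to-pointer travel comes out at about 81 mm, with the fin centred near (0.555, 0.101) and its top at z ≈ 0.078. I go above the fin for one close check.

```bash
python3 - <<'E'
from h import *
print(*delta([.54,.1011,.13],Rtool(0)*R.from_euler("z",180,degrees=True)))
E
```

```text
[-49.0688 -47.2204 121.7786] [ 0.0359  0.1619 -0.0125]
```

move_arm --increments '[0, 0, 0, -12, -12, 30, 0.45, 0, 0, 0, -25, -24, 61, 0.45, 0, 0, 0, -37, -36, 92, 0.45, 0, 0, 0, -49, -47, 122, 0.45, 0, 0, 0, -49, -47, 122, 0.45, 0, 0, 0, -49, -47, 122, 0.45, 0, 0, 0, -49, -47, 122, 0.45]'

```text
time: 17.95
tcp_pos: [0.54, 0.1014, 0.1304]
tcp_rot: [0.001, 0.005, 1.0, 0.001]
ft_force: [0.3, 0.1, 0.8]
finger_gap: 0.0385
gripper_force: 0.0
```

```bash
python3 - <<'E'
from seg import *
c=r.get_calibration("wrist");i=r.capture("wrist");pickle.dump(c,open("w8.pkl","wb"));im=i[:,:,::-1].copy();cv2.imwrite("pics/w8.png",im)
print(r.get_state()["time"],tcp()[0]);comps(im,c,("yellow","red"))
c6=pickle.load(open("w6.pkl","rb"))
for z in(.07,.075,.08,.085):print(z,[proj(c,[.555+dx,.1011+dy,z]).round(1).tolist() for dx in(-.017,.017) for dy in(-.007,.007)])
for y in (120,150,170,190): print(y,[tuple(int(v) for v in p) for p in im[y,235:290:4,::-1]])
E
```

```text
18.0 [0.5405 0.1018 0.1312]
yellow [247 142   7  22  78] [249.9 153.9] [0.5115 0.1012 0.03  ]
yellow [242 213  17  27 456] [250.  226.1] [0.573  0.1006 0.03  ]
red [346 115   5  21  77] [347.8 124.7] [0.4897 0.1762 0.03  ]
red [357 116   3  19  31] [357.9 124.3] [0.4895 0.1838 0.03  ]
0.07 [[239.9, 203.1], [260.3, 202.9], [240.8, 247.6], [260.3, 247.5]]
0.075 [[239.6, 205.6], [260.5, 205.4], [240.6, 251.0], [260.5, 250.8]]
0.08 [[239.4, 208.2], [260.7, 208.0], [240.4, 254.5], [260.7, 254.3]]
0.085 [[239.1, 211.0], [261.0, 210.8], [240.2, 258.2], [261.0, 258.0]]
120 [(149, 144, 134), (151, 149, 136), (154, 150, 138), (156, 150, 138), (154, 151, 139), (155, 152, 139), (153, 151, 139), (156, 150, 140), (154, 152, 138), (156, 153, 141), (155, 152, 139), (154, 150, 138), (156, 153, 140), (162, 158, 146)]
150 [(240, 238, 226), (241, 238, 227), (239, 236, 225), (229, 219, 169), (246, 233, 108), (240, 238, 225), (239, 237, 225), (241, 238, 226), (242, 238, 227), (242, 239, 228), (242, 240, 228), (242, 240, 227), (241, 238, 227), (242, 238, 227)]
170 [(73, 69, 63), (75, 71, 66), (74, 70, 65), (78, 73, 65), (80, 76, 69), (82, 78, 70), (85, 80, 74), (206, 203, 189), (232, 228, 219), (233, 232, 220), (233, 230, 221), (231, 229, 220), (232, 229, 219), (233, 231, 221)]
190 [(68, 65, 61), (72, 66, 60), (125, 107, 59), (158, 132, 63), (161, 136, 64), (158, 135, 68), (90, 82, 63), (192, 183, 175), (217, 210, 199), (212, 205, 196), (212, 206, 196), (213, 204, 195), (212, 203, 194), (211, 203, 194)]
```

```bash
python3 - <<'E'
from h import *
import pickle
c6,c7,c8=[pickle.load(open(f"w{k}.pkl","rb")) for k in(6,7,8)]
print("fin top -x edge",tri([(c6,(263,180)),(c8,(250,213))]))
print("mark",tri([(c6,(331.4,124)),(c7,(278.6,157.5)),(c8,(353.2,125))])," tip",tri([(c6,(261.4,138)),(c7,(211.4,169)),(c8,(249.6,143))]))
im=cv2.imread("pics/w8.png")
for y in(120,125,130):print([int(v) for v in im[y,342:364,1]])
Q=Rtool(0)*R.from_euler("z",180,degrees=True)
print(*delta([.555,.1012,.044],Q))
E
```

```text
fin top -x edge (array([0.5421, 0.101 , 0.0783]), [np.float64(0.023457487297006197), np.float64(0.023457487296929442)])
mark (array([0.4908, 0.1823, 0.0244]), [np.float64(0.1224552872982656), np.float64(0.4164478727782804), np.float64(0.32598038658098916)])  tip (array([0.5054, 0.1011, 0.0213]), [np.float64(1.0404492980901914), np.float64(0.06639370654433618), np.float64(1.0532793626886663)])
[134, 91, 80, 78, 80, 82, 86, 86, 96, 135, 196, 231, 236, 226, 176, 118, 91, 96, 144, 203, 231, 237]
[128, 89, 79, 77, 85, 87, 88, 94, 108, 163, 219, 235, 231, 196, 138, 99, 90, 114, 164, 219, 233, 238]
[117, 85, 82, 85, 88, 90, 92, 98, 135, 194, 228, 235, 226, 178, 121, 89, 100, 146, 206, 231, 237, 238]
[-14.1692  -0.657   87.2287] [ 0.0915  0.2436 -0.0077]
```

Fin top z = 0.078 puts the grip point at 0.060, matching the text's heights. I descend and grip.

move_arm --increments '[0, 0, 0, -5, -0.7, 20, 0.45, 0, 0.2, 0, -15, -0.7, 45, 0.45, 0, 0.2, 0, -15, -0.7, 65, 0.45, 0, 0.2, 0, -15, -0.7, 80, 0.45, 0, 0.2, 0, -15, -0.7, 88, 0.45, 0, 0.2, 0, -15, -0.7, 88, 0.45, 0, 0.2, 0, -15, -0.7, 88, 0.05, 0, 0.2, 0, -15, -0.7, 88, 0.05, 0, 0.2, 0, -15, -0.7, 88, 0.05, 0, 0.2, 0, -15, -0.7, 88, 0.05, 0, 0.2, 0, -15, -0.7, 88, 0.05, 0, 0.2, 0, -15, -0.7, 88, 0.05]' --force 80

```text
time: 19.0
tcp_pos: [0.556, 0.1009, 0.0436]
tcp_rot: [0.001, 0.004, 1.0, 0.0]
ft_force: [-1.3, -1.4, 7.0]
finger_gap: 0.013
gripper_force: 78.7
```

Gripped at 13 mm. I pull 76 mm, then measure.

move_arm --increments '[0, 0, 0, 0, 6, 0, 0.05, 0, 0, 0, 0, 14, 0, 0.05, 0, 0, 0, 0, 22, 0, 0.05, 0, 0, 0, 0, 30, 0, 0.05, 0, 0, 0, 0, 38, 0, 0.05, 0, 0, 0, 0, 46, 0, 0.05, 0, 0, 0, 0, 54, 0, 0.05, 0, 0, 0, 0, 62, 0, 0.05, 0, 0, 0, 0, 70, 0, 0.05, 0, 0, 0, 0, 76, 0, 0.05, 0, 0, 0, 0, 76, 0, 0.05, 0, 0, 0, 0, 76, 0, 0.05]' --force 80

```text
time: 20.0
tcp_pos: [0.5567, 0.174, 0.0435]
tcp_rot: [0.001, 0.005, 1.0, -0.003]
ft_force: [0.9, -11.2, 7.5]
finger_gap: 0.0132
gripper_force: 78.9
```

```bash
cat > chk.py <<'E'
from seg import *
import sys
c=r.get_calibration("wrist");i=r.capture("wrist");im=i[:,:,::-1].copy();cv2.imwrite(f"pics/w{sys.argv[1]}.png",im);s=r.get_state()
print(s["time"],s["tcp_pos"],s["ft_force"],s["finger_gap"],s["gripper_force"]);comps(im,c,("yellow","red"))
for p in([.4908,.1823,.0244],[.491,.1823,.02],[.505,s["tcp_pos"][1],.02]):print(proj(c,p))
E
python3 chk.py 9
```

```text
20.05 [0.5566 0.1738 0.0435] [  0.3298 -11.9397   6.6018] 0.012609892522231443 78.93875241279602
yellow [246 163  10   8  66] [250.8 166.4] [0.5181 0.1744 0.03  ]
[265.9368 110.8037]
[265.5909 110.7116]
[249.4775 138.0771]
```

```bash
python3 - <<'E'
import cv2
im=cv2.imread("pics/w9.png")
for y in(97,103,109,115,121,128,134,140,146,152): print(y,[f"{int(p[2])},{int(p[1])},{int(p[0])}" for p in im[y,240:282:2]])
E
```

```text
97 ['180,176,163', '182,177,164', '181,178,163', '180,176,164', '182,179,166', '180,177,163', '182,179,164', '180,173,159', '162,113,106', '161,79,72', '164,81,74', '166,82,75', '175,122,112', '188,178,167', '193,186,175', '185,160,146', '171,99,89', '168,91,80', '169,93,82', '184,131,121', '250,246,237']
103 ['181,177,163', '182,179,164', '183,180,164', '182,177,163', '182,180,166', '183,179,165', '185,179,166', '180,173,160', '162,113,104', '164,81,72', '165,82,74', '165,84,76', '175,123,112', '190,180,167', '193,187,172', '185,159,145', '174,103,94', '172,94,85', '170,94,84', '197,152,140', '252,250,243']
109 ['183,178,164', '184,180,168', '185,181,168', '183,179,166', '184,180,165', '184,180,166', '187,182,167', '178,170,155', '160,108,97', '162,79,69', '164,84,72', '166,85,76', '175,131,120', '193,184,169', '193,189,174', '183,148,138', '173,100,90', '169,96,84', '168,94,84', '203,167,152', '252,251,245']
115 ['183,179,163', '183,179,167', '187,182,169', '184,179,166', '185,180,165', '186,182,165', '186,183,168', '183,172,157', '160,109,99', '163,83,75', '167,87,77', '169,93,82'
[... 1331 characters left out ...]
,175', '198,193,177', '200,194,176', '228,224,209', '254,253,249']
146 ['183,176,165', '186,179,166', '188,181,170', '192,181,156', '206,177,98', '208,176,84', '209,176,85', '206,179,111', '190,183,164', '191,184,171', '192,186,173', '192,186,173', '194,188,173', '191,186,171', '194,188,174', '197,191,174', '195,188,174', '199,192,176', '198,194,178', '230,226,213', '254,253,249']
152 ['187,182,168', '185,179,166', '183,178,165', '191,182,155', '204,175,97', '207,175,82', '209,177,85', '207,180,114', '194,185,167', '192,186,172', '191,186,171', '194,187,172', '190,184,170', '194,189,174', '195,189,174', '197,190,174', '196,190,177', '203,199,181', '249,247,238', '254,253,251', '254,253,250']
```

```bash
python3 - <<'E'
from h import *
c=r.get_calibration("wrist")
for z in(.018,.02,.024): print(z,onz(c,(267.3,109),z),onz(c,(250.7,140),z-.002))
E
```

```text
0.018 [0.4903 0.1831 0.018 ] [0.5066 0.1743 0.016 ]
0.02 [0.4902 0.183  0.02  ] [0.5063 0.1743 0.018 ]
0.024 [0.4899 0.1828 0.024 ] [0.5057 0.1743 0.022 ]
```

The pointer is 8.6 mm short. I pull the rest and recheck.

move_arm --increments '[0, 0, 0, 0, 4, 0, 0.05, 0, 0, 0, 0, 7, 0, 0.05, 0, 0, 0, 0, 8.8, 0, 0.05, 0, 0, 0, 0, 8.8, 0, 0.05, 0, 0, 0, 0, 8.8, 0, 0.05, 0, 0, 0, 0, 8.8, 0, 0.05, 0, 0, 0, 0, 8.8, 0, 0.05, 0, 0, 0, 0, 8.8, 0, 0.05]' --force 80

```text
time: 20.72
tcp_pos: [0.5567, 0.1821, 0.0436]
tcp_rot: [0.001, 0.005, 1.0, -0.003]
ft_force: [0.7, -13.2, 7.4]
finger_gap: 0.0132
gripper_force: 79.0
```

```bash
cat > fin.py <<'E'
from h import *
c=r.get_calibration("wrist");im=r.capture("wrist").astype(float);s=r.get_state();print(s["time"],s["tcp_pos"],s["ft_force"],s["finger_gap"])
def cen(w): w=np.clip(w,0,None);return (w*np.arange(len(w))).sum()/w.sum()
b=(im[138:152,:,0]-im[138:152,:,2]).mean(0);b0=235;pc=b0+cen(b[b0:268]-50);print("pointer col",pc)
g=im[100:122,:,1].mean(0);print(g[225:280:1].astype(int))
E
python3 fin.py
```

```text
20.7667 [0.5567 0.182  0.0435] [ -0.0583 -13.2618   7.1397] 0.013240253522877
pointer col 250.68067110371604
[188 188 188 189 189 189 189 189 189 188 190 190 190 187 174 137 100  85
  84  84  86  87  96 128 168 189 194 195 188 166 131 104  96  96  97  99
 101 115 147 179 195 199 206 231 251 254 254 254 254 254 254 254 254 254
 254]
```

move_arm --increments '[0, 0, 0, 0, 0.4, 0, 0.05, 0, 0, 0, 0, 0.4, 0, 0.05, 0, 0, 0, 0, 0.4, 0, 0.05, 0, 0, 0, 0, 0.4, 0, 0.05, 0, 0, 0, 0, 0.4, 0, 0.05, 0, 0, 0, 0, 0.4, 0, 0.05]' --force 80

```text
time: 21.27
tcp_pos: [0.5567, 0.1823, 0.0436]
tcp_rot: [0.001, 0.005, 1.0, -0.003]
ft_force: [0.4, -13.4, 8.6]
finger_gap: 0.013
gripper_force: 78.9
```

```bash
python3 fin.py; python3 - <<'E'
from h import *
T=r.get_calibration("top");j=r.capture("top")[:,:,::-1]
for n,i in(("before",cv2.imread("pics/top0.png")),("after",j)):
    h=cv2.cvtColor(np.ascontiguousarray(i),cv2.COLOR_BGR2HSV);m=cv2.inRange(h,(12,90,70),(23,255,255));m[:150]=0;m[205:]=0;m[:,:255]=0;m[:,365:]=0
    k,l,st,ce=cv2.connectedComponentsWithStats(m);print(n,[(ce[a].round(1).tolist(),onz(T,ce[a],.086).round(4).tolist()) for a in range(1,k) if st[a,4]>40])
E
```

```text
21.3167 [0.5567 0.1823 0.0435] [  0.0995 -13.3907   8.0836] 0.013067993915066998
pointer col 250.67384658143413
[188 188 189 188 188 189 189 189 189 190 189 190 188 179 152 115  91  84
  84  85  86  90 111 150 179 193 195 194 181 148 113  98  95  97  98  99
 105 132 170 192 199 206 230 250 253 254 254 254 254 254 254 254 254 254
 254]
before [([271.1, 175.1], [0.555, 0.0016, 0.086]), ([323.1, 170.3], [0.5751, -0.1782, 0.086]), ([297.4, 177.0], [0.5502, -0.0896, 0.086]), ([349.6, 178.7], [0.5479, -0.2697, 0.086])]
after [([271.1, 174.8], [0.5562, 0.0015, 0.086]), ([297.5, 177.1], [0.55, -0.0899, 0.086]), ([323.9, 177.3], [0.551, -0.1809, 0.086]), ([349.7, 178.5], [0.5484, -0.2701, 0.086])]
```

```bash
python3 -c "
from workcell import r
print(r.sign_off())"
```

```text
the job is handed in; nothing more can be done
None
```

The fallen jar is upright in its gap, within about 2 mm of its neighbours' line and let go; the arm still holds the pusher with its pointer within about 0.3 mm of the white line, and the job was handed in at about 21 s (limit 54 s).

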